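# Seat a slide carrier against its hidden stop

### The job

Pick up the screwdriver and use it to nudge the slide carrier along its guide track into the hood, gently and in small taps with the screwdriver backed off in between, until it is fully home against the stop hidden inside. Do not touch the carrier with the gripper or force it once it is home, then lay the screwdriver back down flat on the bench, clear of the track. Leave the other things alone.

Things in the scene. Friction and masses are not known exactly. Their poses are not given: they have to be found in the camera images.
- track: Fixed guide track: aluminium plate 240 x 80 x 6 mm with two steel rails, 43 mm apart, whose tops are 16 mm above the bench. Origin: centre of its underside, on the bench. Its x axis runs along the rails towards the hood, the way the carrier is to go; z up. Plate from x = -120 to +120 mm.
- hood: Fixed grey hood over the far part of the track, same origin and axes as the track; open mouth at x = +16 mm, closed end at +120 mm, 72 mm wide, top 70 mm above the bench. Inside is a stop that cannot be seen: its rubber-buffered face is somewhere from x = +60 to +95 mm, different each time, and gives 1 mm per 4 N; a light spring feeler (0.15 N/mm) stands 4 mm proud. Over 15 N harms it.
- carrier_rear (a point): Centre line of the rear face of the slide carrier, 42 mm above the bench, the height at which to tap it. Carrier: loose aluminium block 90 long x 40 wide x 50 mm high, 0.4 to 0.65 kg, glass slide on top, lying on the 6 mm plate between the rails; its axes are the track's, the block reaches 90 mm from here along +x. Slides at 1 to 5 N; a push of 6 to 10 N means it is home.
- screwdriver_handle (a point): Screwdriver, 178 mm long, 60 g, lying on the bench. This point: middle of its thick handle, on its axis, 12 mm above the bench as it lies. x axis along the tool to the flat butt of the handle, 39 mm from here; the thin tip is 139 mm the other way. Handle round, 24 to 26 mm thick for 30 mm either side of here. z is up as it lies at the start.
- wash_bottle: Bystander: white-capped bottle, 54 mm thick, 115 mm high; origin at its foot.
- small_case: Bystander: small flat case 57 x 70 x 22 mm; origin under its centre.
- pen_marker: Bystander: marker pen 135 x 13 x 15 mm lying on the bench, its x axis along its length; origin under its centre.
- white_tape: Bystander: roll of tape, 72 mm across, 19 mm high; origin under its centre.

How it is judged:
On the way, in this order (a step that is already met when the one before it is completed fails the run):
1. the screwdriver pushes the carrier forward along the track (contact force between screwdriver and carrier above 0.3 N and distance of carrier_rear from where it was at the start of the episode above 0.002 m).
2. the screwdriver is backed off the carrier at least once before the carrier has met the stop (contact force between screwdriver and carrier below 0.02 N and contact force between carrier and hood below 0.02 N), for 0.1 s.
3. the carrier rests home against the stop in the hood with the screwdriver off it (contact force between screwdriver and carrier below 0.02 N and contact force between carrier and hood above 0.36 N), for 0.2 s.
At the end, for the whole second after the job is handed in: The carrier stands home against the hidden stop (within about 1.6 mm of it, so that the stop's spring feeler still pushes on it with more than 0.36 N) and is at rest; the screwdriver lies flat on the bench (centre below 25 mm), at rest, touching neither track, carrier nor hood (contact force between carrier and hood above 0.36 N and height (world z) of screwdriver_handle below 0.025 m and angle between screwdriver_handle's own x axis and vertical between 1.35 and 1.8 rad and linear speed of screwdriver below 0.02 m/s and linear speed of carrier below 0.01 m/s and contact force between screwdriver and track below 0.01 N and contact force between screwdriver and carrier below 0.01 N and contact force between screwdriver and hood below 0.01 N).
It fails at once if the carrier is pressed on the stop with more than 15 N (contact force between carrier and hood above 15 N).
It fails at once if the gripper or arm touches the carrier (contact force between any of the fingers, the arm and carrier above 0.5 N).
It fails at once if a bystander (bottle, case, marker, tape) is moved by more than 30 mm (distance of any of wash_bottle, small_case, pen_marker, white_tape from where it was at the start of the episode above 0.03 m).
It also fails if it takes over 67 s, if anything falls off the work surface, if the arm or the gripper's body presses on something with over 40 N, if the wrist force passes 120 N, or if a joint passes its speed limit or range.

### The arm

A 7-joint arm with a two-finger parallel gripper is mounted at the origin on a cart in front of the work surface, level with it; the furniture and walls round the work are solid. World frame = base frame: x ahead of the robot, y to its left, z up, the work surface at z = 0. Lengths are in m, angles in rad, forces in N, time in s.
With the tool pointing down it reaches from about 0.4 to 0.875 m from the base axis. Payload 19.3 kg.
Tool frame: the origin (TCP) lies at the very end of the fingers, on their centre line; the grasp point (between the pads) lies 19 mm behind it; z points along the fingers, x is the direction in which the jaws open and shut, and the axes are right-handed (so a half turn about z gives the same grasp; the last joint's range is limited). The gripper opens to 85 mm and grips with 20 to 120 N. Pads are 22 mm wide; open, the fingers measure 114 mm over their backs; the gripper's body (76 mm by 85 mm) begins 54 mm behind the grasp point. The pads swing forward as they close: fully open they stand 13 mm farther back than shut.
Start: joints at [1.054, 0.521, -0.036, 1.599, 0.021, 1.021, -0.113], TCP at [0.27, -0.564, 0.231] pointing down, gripper open.
Joint ranges: [-2.91, 2.91], [-0.3, 2.13], [-1.5, 1.42], [0.17, 2.43], [-1.26, 4.41], [0.16, 1.93], [-2.52, 2.52]. Speed limits (rad/s): [1.89, 1.89, 2.39, 2.39, 3.01, 3.01, 3.01].

### API

Orientations are given as a rotation vector (axis times angle).
In Python, from workcell import env, inverse_kinematics, readout, imaging, ticket, models gives the robot as it stands. The module is installed in compiled form; this text tells all that it offers. Calls block until the motion is done:
- env.reach(position, orientation): joint-space move of the TCP to a pose.
- env.movel(position, attitude=None, feed=0.15, threshold=None): straight line of the TCP; attitude=None keeps the orientation; feed is the mean speed in m/s. With threshold (N) it stops when the force on the tool has changed by that much, and returns True; else False.
- env.movej(angles): joint-space move.
- env.grip(opening, squeeze=None): opening from 0.0 (shut) to 1.0 (fully open); squeeze is the grip in N (None keeps the last); returns when the fingers have stopped.
- env.sleep(seconds).
- inverse_kinematics(position, orientation): joint angles nearest the present ones, or None.
- readout.state(): the state.
- imaging.camera(name): name is "side" or "top"; returns a dict with "image" (420x560x3 uint8, red, green, blue), "vfov" (degrees; the focal length in pixels is half the picture's height over the tangent of half this angle, whatever the lens; pixels are square), "cx", "cy" (the principal point, pixels), "k1" (the pictures are not rectified: a ray, as slopes to the right and down, at radius r is drawn at 1 + k1 r^2 times it, then the intrinsics apply), "T" (4x4, takes a point from camera to world coordinates). Camera axes: x right, y up, looking along -z (the intrinsics and any distortion apply to the point x, -y, -z); pixel columns grow to the right and rows downward; lengths in m; the calibration is good to about 2 mm. A picture is of the moment at which its call begins. There is no depth.
A pose or a line that the arm cannot do raises env.IKError and nothing moves.
- ticket.hand_in(): hands the job in, once; it reports no verdict.
Trained networks look in a picture, given as the dict that the camera call returned (one of the last four; its "shot" number tells which), for a name from the list of things; names that differ only in an ending like _2 or _b are one class to them, and where a whole thing is asked for, a point or a joint stands for the part that bears it (a point fixed in the world has none). Each returns a list of dicts, best first, with "conf" (0 to 1); they miss things now and then, are a little off and sometimes report something else, mostly with a low value. They report only what shows in the picture. A call takes as long as a camera call.
- models.cut_out(picture, target): "mask" (420x560 bool, what is visible of it) and "extent" ([left, top, right, bottom] in pixels, round what is visible of it).
The state is a dict: "time": time; "q": joint angles; "qvel": joint speeds; "effort": joint torques, N m; "tcp_pos": TCP position; "ee_rot": TCP orientation; "wrist_force": force on the tool from outside, world axes, zero at the start; "torque": the same for the moment, N m; "finger_gap": opening from 0.0 (shut) to 1.0 (fully open).
Only numpy, scipy, OpenCV 4.12 (cv2) and the standard library are available. Lean on these libraries where they do the work, as an engineer would, in place of code of your own. Each camera call takes 0.05 s, during which the arm holds its last target.

## Working session

There is one attempt and no reset: what is moved stays moved. The work goes in short steps, each a Python script; the robot and the scene stay as the last script left them, time stands still between calls to the robot, and variables do not carry over. Pictures are saved under pics/ and viewed, and the job is handed in when it is done.

```bash
mkdir -p pics; ls; cat > h.py <<'E'
import numpy as np, cv2
from workcell import env, inverse_kinematics, readout, imaging, ticket, models
from scipy.spatial.transform import Rotation as R
def save(p,name): cv2.imwrite('pics/'+name, cv2.cvtColor(p["image"],cv2.COLOR_RGB2BGR))
def foc(p): return p["image"].shape[0]/2/np.tan(np.radians(p["vfov"])/2)
def ray(p,u,v):
    f=foc(p); K=np.array([[f,0,p["cx"]],[0,f,p["cy"]],[0,0,1]])
    s=cv2.undistortPoints(np.array([[[u,v]]],float),K,np.array([p["k1"],0,0,0.]))[0,0]
    T=np.array(p["T"]); d=T[:3,:3]@np.array([s[0],-s[1],-1]); return T[:3,3],d/np.linalg.norm(d)
def atz(p,u,v,z):
    o,d=ray(p,u,v); return o+d*(z-o[2])/d[2]
def proj(p,X):
    X=np.atleast_2d(X); T=np.array(p["T"]); c=(X-T[:3,3])@T[:3,:3]; s=np.c_[c[:,0]/-c[:,2],-c[:,1]/-c[:,2]]
    r2=(s**2).sum(1,keepdims=True); s=s*(1+p["k1"]*r2); return s*foc(p)+[p["cx"],p["cy"]]
E
python3 - <<'E'
from h import *
print(readout.state())
for n in ["top","side"]:
    p=imaging.camera(n); save(p,n+"0.png"); print(n,p["vfov"],p["cx"],p["cy"],p["k1"],np.round(p["T"],3).tolist())
    for t in ["track","hood","carrier_rear","screwdriver_handle","wash_bottle","small_case","pen_marker","white_tape"]:
        print(t,[(round(r["conf"],2),r["extent"]) for r in models.cut_out(p,t)[:3]])
E
```

```text
pics
{'time': 0.0, 'q': array([ 1.05379097,  0.52203713, -0.03632363,  1.59998048,  0.02122089,
        1.02108614, -0.11277797]), 'qvel': array([ 4.55840500e-04,  4.64090864e-06, -4.15717028e-04,  1.00358687e-03,
        2.35692885e-03,  7.62496882e-04,  4.94799656e-04]), 'effort': array([-1.07495322e-03, -9.27126002e+01,  1.97923064e+00, -3.69926977e+01,
        1.76764122e-02,  8.27162003e-03, -7.87523902e-06]), 'tcp_pos': array([ 0.26987545, -0.56337301,  0.23072123]), 'ee_rot': array([-2.65797608e+00,  1.67377921e+00,  1.57274481e-03]), 'wrist_force': array([-1.26529851, -0.53044446, -0.50196864]), 'torque': array([-0.04881503,  0.0383406 , -0.04356414]), 'finger_gap': 1.0001590342615527}
top 51.39709297982735 274.76376844866286 204.0473710509728 -0.03764063851762635 [[-0.017, 0.981, -0.195, 0.321], [-1.0, -0.016, 0.007, -0.041], [0.003, 0.195, 0.981, 1.173], [0.0, 0.0, 0.0, 1.0]]
track [(0.6, [209.7, 195.3, 256.2, 225.8])]
hood [(0.55, [167.1, 194.0, 210.3, 228.6])]
carrier_rear [(0.84, [203.8, 197.3, 238.3, 218.9])]
screwdriver_handle [(0.83, [338.6, 204.5, 354.8, 237.0])]
was
[... 245 characters left out ...]
69.5, 243.5, 394.5, 272.2])]
side 54.7815211463167 274.56901443291383 207.25417583849392 -0.08684872262722938 [[-0.829, 0.326, -0.455, 0.081], [-0.56, -0.478, 0.677, 0.645], [0.004, 0.816, 0.579, 0.663], [0.0, 0.0, 0.0, 1.0]]
track [(0.84, [246.5, 239.6, 274.8, 278.6]), (0.44, [230.4, 231.2, 262.8, 260.5])]
hood [(0.7, [192.1, 243.5, 248.8, 303.1])]
carrier_rear [(0.92, [229.1, 230.7, 263.6, 260.0])]
screwdriver_handle [(0.65, [311.1, 188.2, 352.8, 221.3])]
wash_bottle [(0.94, [251.9, 296.5, 283.0, 349.3]), (0.15, [311.5, 186.8, 351.5, 221.3])]
small_case [(0.96, [218.0, 190.3, 244.1, 211.3])]
pen_marker [(0.69, [281.8, 276.6, 326.0, 312.7])]
white_tape [(0.92, [353.7, 183.8, 378.4, 204.0])]
```

```bash
python3 - <<'E'
import cv2
a=cv2.imread('pics/top0.png')[110:310,120:420]; cv2.imwrite('pics/top0z.png',cv2.resize(a,(800,533),interpolation=cv2.INTER_CUBIC))
a=cv2.imread('pics/side0.png')[160:360,170:420]; cv2.imwrite('pics/side0z.png',cv2.resize(a,(750,600),interpolation=cv2.INTER_CUBIC))
E
```

```text
(no output)
```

View pics/top0z.png

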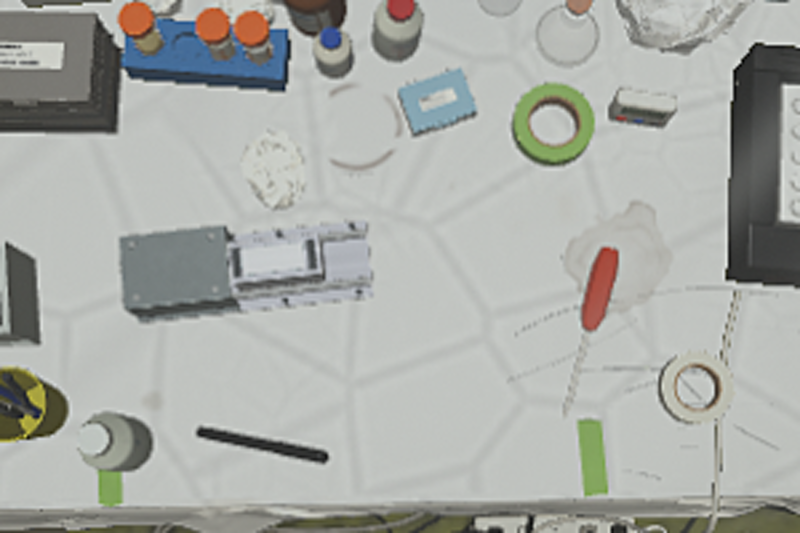

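View pics/side0z.png

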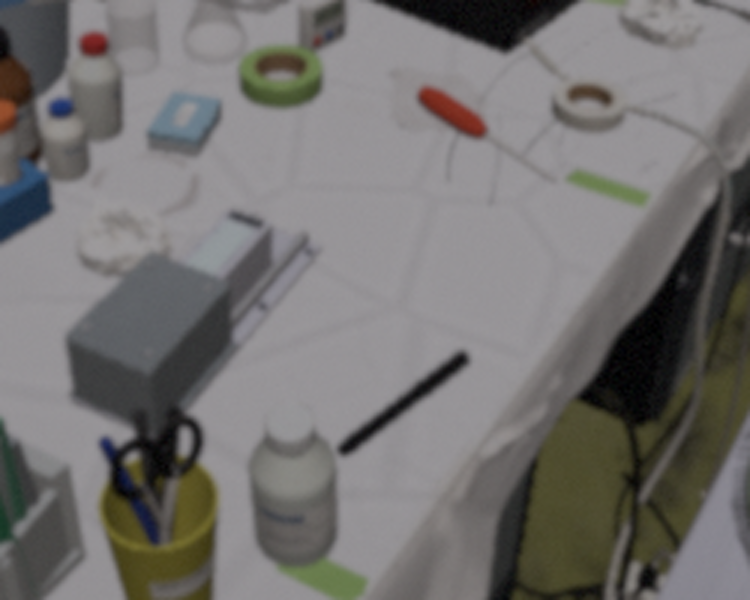

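```bash
python3 - <<'E'
import cv2
a=cv2.imread('pics/top0.png')
cv2.imwrite('pics/tz1.png',cv2.resize(a[185:240,160:265],None,fx=7.5,fy=7.5,interpolation=cv2.INTER_CUBIC))
cv2.imwrite('pics/tz2.png',cv2.resize(a[195:275,320:390],None,fx=7,fy=7,interpolation=cv2.INTER_CUBIC))
a=cv2.imread('pics/side0.png')
cv2.imwrite('pics/sz1.png',cv2.resize(a[225:305,185:285],None,fx=7,fy=7,interpolation=cv2.INTER_CUBIC))
E
```

```text
(no output)
```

View pics/tz1.png

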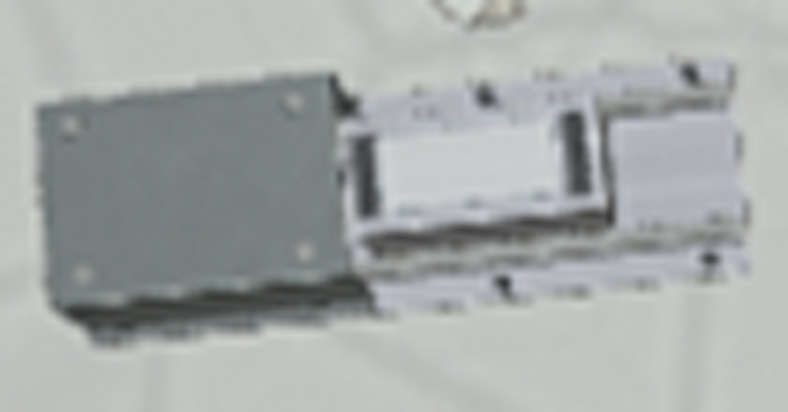

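View pics/tz2.png

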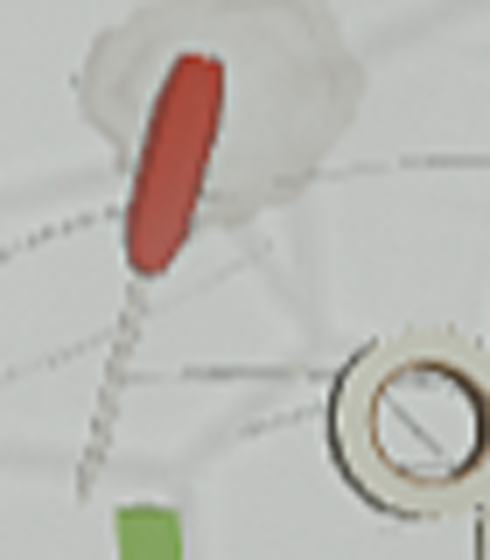

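View pics/sz1.png

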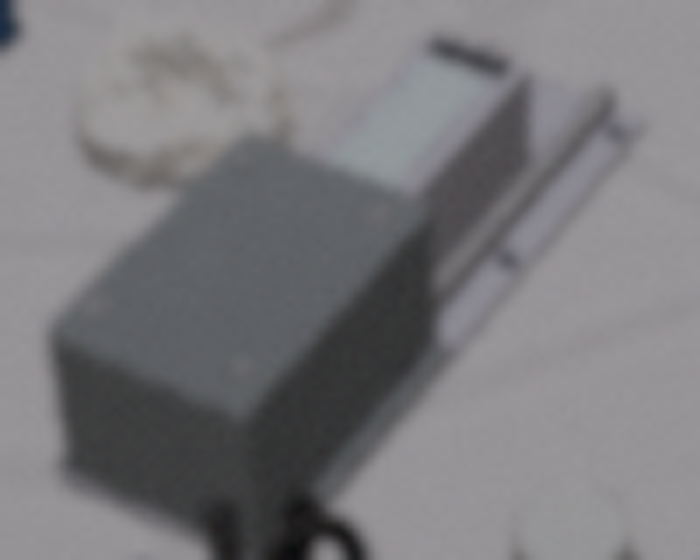

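```bash
cat > fit.py <<'E'
from h import *
from scipy.optimize import least_squares
pt=imaging.camera("top"); ps=imaging.camera("side")
T=[((38,105),(.12,-.036,.07)),((332,74),(.016,-.036,.07)),((372,274),(.016,.036,.07)),((55,300),(.12,.036,.07)),((733,62),(-.12,-.04,.006)),((745,275),(-.12,.04,.006)),((600,100),('c',-.02,.056)),((609,215),('c',.02,.056))]
S=[((55,335),(.12,-.036,.07)),((245,415),(.12,.036,.07)),((432,200),(.016,.036,.07)),((255,135),(.016,-.036,.07)),((645,125),(-.12,.04,.006)),((527,78),('c',.02,.056))]
obs=[]
for L,p,s,o in((T,pt,7.5,(160,185)),(S,ps,7,(185,225))):
    for uv,X in L: obs.append((p,(np.array(uv)+.5)/s-.5+o,X))
def W(th,X):
    c,s=np.cos(th[2]),np.sin(th[2]); x=th[3] if X[0]=='c' else X[0]
    return np.array([th[0]+c*x-s*X[1],th[1]+s*x+c*X[1],X[2]])
def res(th): return np.concatenate([proj(p,W(th,X))[0]-uv for p,uv,X in obs])
r=least_squares(res,[.35,.1,1.57,-.08],loss='soft_l1')
print(r.x, np.round(res(r.x).reshape(-1,2),1).tolist())
th=r.x; print("rear",W(th,('c',0,.042)))
ds=[]
def sd(p,uv,s,o,z): u=(np.array(uv)+.5)/s-.5+o; return atz(p,*u,z)
butt=sd(pt,(201,58),7,(320,195),.012); tip=sd(pt,(84,492),7,(320,195),.012)
print("butt",butt,"tip",tip,np.linalg.norm(butt-tip))
for n in["screwdriver_handle"]:
  for p in(pt,ps):
    m=models.cut_out(p,n)[0]["mask"]; v,u=np.nonzero(m); print(len(u),u.mean(),v.mean(),u.min(),u.max(),v.min(),v.max(),atz(p,u.mean(),v.mean(),.012))
for n,z in(("wash_bottle",.0575),("small_case",.011),("pen_marker",.0075),("white_tape",.01)):
  for p in(pt,ps):
    m=models.cut_out(p,n)[0]["mask"]; v,u=np.nonzero(m); print(n,atz(p,u.mean(),v.mean(),z))
E
python3 fit.py
```

```text
[ 0.53520042  0.11541522  1.65954278 -0.07214462] [[-0.7, -0.4], [0.1, -0.4], [-3.1, 0.3], [-1.4, 1.0], [-0.3, -0.2], [1.0, 0.1], [-0.8, -0.2], [-0.6, -0.6], [-0.8, -1.2], [0.5, -0.2], [1.3, 0.3], [-0.5, -1.0], [2.0, -1.1], [2.0, -1.9]]
rear [0.5415946  0.04355453 0.042     ]
butt [ 0.55165551 -0.24861646  0.012     ] tip [ 0.38531648 -0.19608262  0.012     ] 0.17443759355380115
367 342.3487738419619 224.5068119891008 331 351 203 264 [ 0.49253554 -0.22963552  0.012     ]
225 323.9422222222222 199.8088888888889 309 353 189 219 [ 0.49631807 -0.22688941  0.012     ]
wash_bottle [0.36253816 0.23708423 0.0575    ]
wash_bottle [0.3611614  0.24936461 0.0575    ]
small_case [ 0.70872094 -0.07409832  0.011     ]Traceback (most recent call last):
  File "fit.py", line 25, in <module>
    m=models.cut_out(p,n)[0]["mask"]; v,u=np.nonzero(m); print(n,atz(p,u.mean(),v.mean(),z))
      ~~~~~~~~~~~~~~~~~~~^^^
IndexError: list index out of range
```

```bash
sed -i "s/((372,274),(.016,.036,.07)),//; s/m=models.cut_out(p,n)\[0\]/q=models.cut_out(p,n)\n    if not q: continue\n    m=q[0]/" fit.py; cat >> fit.py <<'E'
np.save('th.npy',th)
def box(x0,x1,y,z0,z1): 
    P=[(x,yy,z) for z in(z0,z1) for x,yy in((x0,-y),(x1,-y),(x1,y),(x0,y))]
    return P
for p,o,s,n in((pt,(160,185),7.5,'ot.png'),(ps,(185,225),7,'os.png')):
    im=cv2.cvtColor(p["image"],cv2.COLOR_RGB2BGR)
    im=cv2.resize(im[o[1]:o[1]+(55 if s==7.5 else 80),o[0]:o[0]+105],None,fx=s,fy=s,interpolation=cv2.INTER_CUBIC)
    for B,col in((box(-.12,.12,.04,0,.006),(0,0,255)),(box(.016,.12,.036,.006,.07),(0,255,0)),(box(th[3],th[3]+.09,.02,.006,.056),(255,0,0))):
        q=[((proj(p,W(th,X))[0]-o+.5)*s-.5) for X in B]
        for i,j in((0,1),(1,2),(2,3),(3,0),(4,5),(5,6),(6,7),(7,4),(0,4),(1,5),(2,6),(3,7)):
            cv2.line(im,tuple(np.int32(q[i])),tuple(np.int32(q[j])),col,1)
    cv2.imwrite('pics/'+n,im)
E
python3 fit.py
```

```text
[ 0.5350625   0.11588493  1.65866834 -0.07263225] [[-0.9, -0.4], [-0.1, -0.3], [-1.6, 1.0], [-0.5, -0.2], [0.8, 0.2], [-0.8, -0.2], [-0.6, -0.5], [-0.9, -1.1], [0.4, 0.0], [1.2, 0.4], [-0.6, -0.8], [1.9, -1.0], [2.0, -1.8]]
rear [0.54143663 0.04353291 0.042     ]
butt [ 0.55165551 -0.24861646  0.012     ] tip [ 0.38531648 -0.19608262  0.012     ] 0.17443759355380115
240 344.4625 218.14583333333334 339 351 204 234 [ 0.5097677  -0.23616854  0.012     ]
240 322.8958333333333 198.975 308 352 189 218 [ 0.50082135 -0.22894201  0.012     ]
wash_bottle [0.36389662 0.23784126 0.0575    ]
wash_bottle [0.36108304 0.2497441  0.0575    ]
small_case [ 0.70928411 -0.07544912  0.011     ]
small_case [ 0.713272   -0.07560039  0.011     ]
pen_marker [0.36174896 0.10638426 0.0075    ]
pen_marker [0.36251638 0.10704473 0.0075    ]
white_tape [ 0.40847994 -0.32717102  0.01      ]
white_tape [ 0.40878116 -0.32362878  0.01      ]
```

View pics/ot.png

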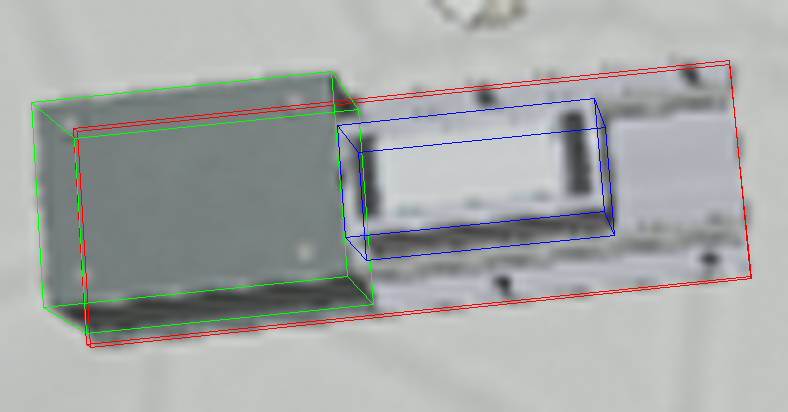

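View pics/os.png

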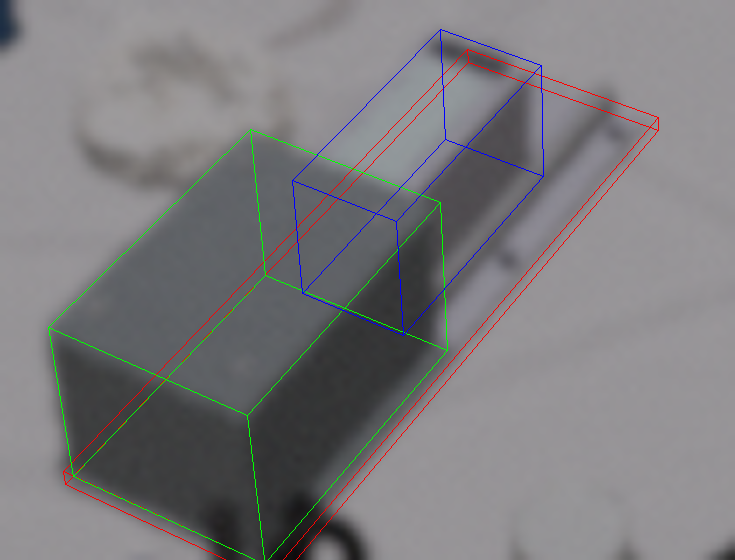

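```bash
cat >> h.py <<'E'
def rv(a): 
    x=np.array([np.cos(a),np.sin(a),0]); z=np.array([0,0,-1.]); return R.from_matrix(np.c_[x,np.cross(z,x),z]).as_rotvec()
E
python3 - <<'E'
from h import *
al=np.arctan2(-.2486+.1961,.5517-.3853); print(np.degrees(al))
d=np.array([np.cos(1.6587),np.sin(1.6587),0]); rear=np.array([.5414,.0435,0])
for k in(1,-1):
    a=al+k*np.pi/2
    turn=(1.6587+np.pi)-(al) ; turn=(turn+np.pi)%(2*np.pi)-np.pi
    print(k,np.round(inverse_kinematics([.511,-.236,.003],rv(a)),2))
    for s in(-.16,-.139,-.05):
        P=rear+d*s; q=inverse_kinematics([P[0],P[1],.033],rv(a+turn)); print(s,None if q is None else np.round(q,2))
print(np.degrees(turn))
f=[]
for i in range(10): env.sleep(.02); f.append(readout.state()["wrist_force"])
print(np.std(f,0),np.mean(f,0))
E
```

```text
-17.51073600865071
1 [ 0.68  0.81 -0.5   1.88  0.64  0.62  1.04]
-0.16 [ 0.36  0.74 -0.37  1.87  0.43  0.62 -0.19]
-0.139 [ 0.34  0.73 -0.39  1.88  0.46  0.62 -0.25]
-0.05 [ 0.23  0.73 -0.46  1.92  0.53  0.61 -0.48]
-1 [ 0.29  0.76  0.06  1.9  -0.09  0.48 -1.47]
-0.16 [-0.16  0.76  0.38  1.9  -0.49  0.58 -2.51]
-0.139 [-0.22  0.76  0.41  1.91 -0.53  0.57 -2.51]
-0.05 [-0.47  0.78  0.53  1.96 -0.7   0.59 -2.52]
-67.45275451299973
[0.2569881  0.49129388 0.33873351] [-0.01469061 -0.04620406 -0.09465731]
```

```bash
python3 - <<'E'
from h import *
a=np.radians(-17.51)+np.pi/2
env.reach([.511,-.236,.12],rv(a))
print(env.movel([.511,-.236,.002],feed=.12,threshold=15))
p=imaging.camera("side"); save(p,"g1.png")
env.grip(0.0,60)
s=readout.state(); print(s["time"],s["finger_gap"],s["tcp_pos"],s["wrist_force"])
env.movel([.511,-.236,.16],feed=.12)
s=readout.state(); print(s["time"],s["finger_gap"],s["tcp_pos"])
for n in("top","side"): p=imaging.camera(n); save(p,n+"1.png")
E
python3 - <<'E'
import cv2
a=cv2.imread('pics/side1.png')[60:260,220:420]; b=cv2.imread('pics/top1.png')[150:350,250:450]
import numpy as np
cv2.imwrite('pics/c1.png',cv2.resize(np.hstack([a,b]),None,fx=2,fy=2))
E
```

```text
False
5.4167 0.2732984014445981 [ 0.51107652 -0.23604897  0.00234833] [-1.28709282  0.68613893  6.94940579]
6.8833 0.271488743295388 [ 0.51072638 -0.23584049  0.15935718]
```

View pics/c1.png

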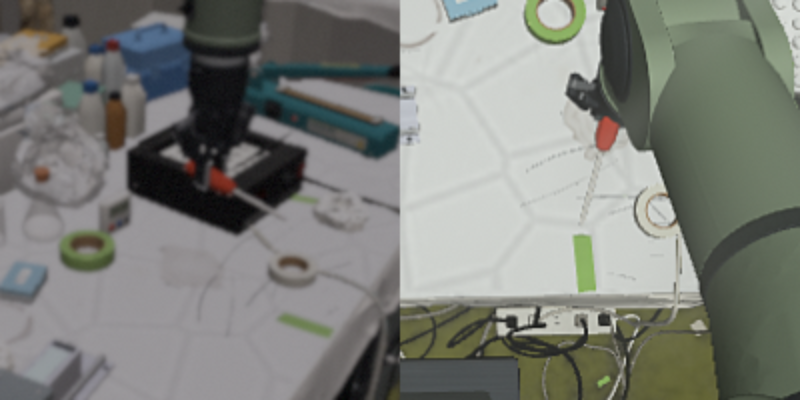

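```bash
python3 - <<'E'
from h import *
a=np.radians(-17.51-67.45)+np.pi/2
d=np.array([np.cos(1.6587),np.sin(1.6587),0]); rear=np.array([.5414,.0435,0])
P=rear+d*(-.139-.04)
env.reach([P[0],P[1],.12],rv(a))
env.movel([P[0],P[1],.045],feed=.12)
s=readout.state(); print(s["time"],s["finger_gap"],s["tcp_pos"],P)
import pickle
D={}
for n in("top","side"): p=imaging.camera(n); save(p,n+"2.png"); D[n]=p
pickle.dump(D,open('D2.pkl','wb'))
b=cv2.cvtColor(D["top"]["image"],cv2.COLOR_RGB2BGR)[180:255,205:355];cv2.imwrite('pics/t2z.png',cv2.resize(b,None,fx=5,fy=5,interpolation=cv2.INTER_CUBIC))
b=cv2.cvtColor(D["side"]["image"],cv2.COLOR_RGB2BGR)[170:270,220:370];cv2.imwrite('pics/s2z.png',cv2.resize(b,None,fx=5,fy=5,interpolation=cv2.INTER_CUBIC))
E
```

```text
8.925 0.26999539872413236 [ 0.55742407 -0.13488165  0.0455101 ] [ 0.5571145  -0.13480887  0.        ]
```

View pics/t2z.png

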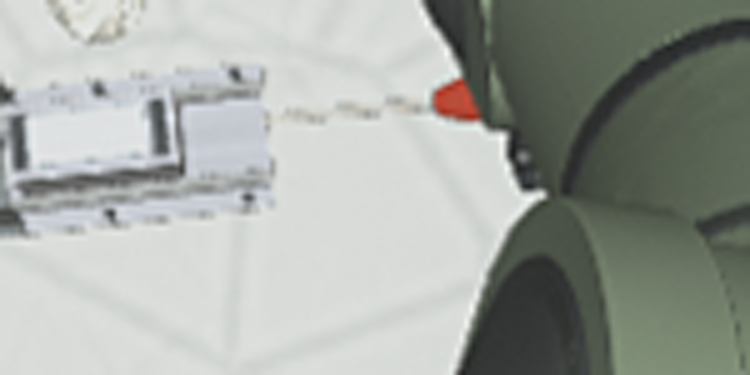

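View pics/s2z.png

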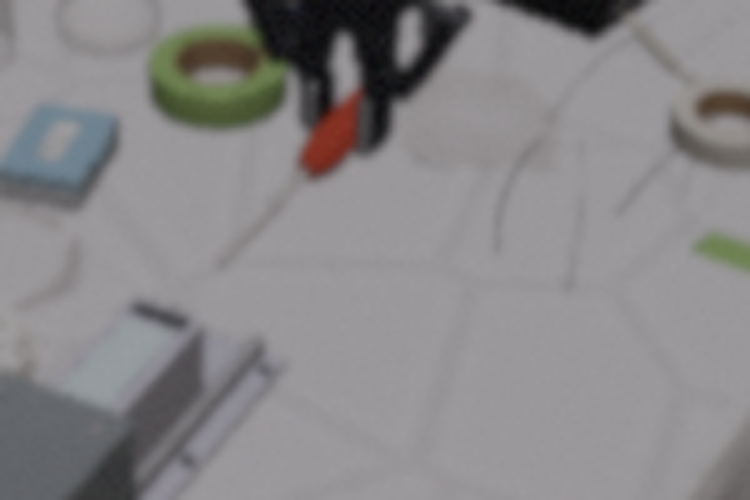

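```bash
python3 - <<'E'
from h import *
import pickle
D=pickle.load(open('D2.pkl','rb'))
t,s=D["top"],D["side"]
o2,d2=ray(s,(221.5)/5-.5+220,(266.5)/5-.5+170)
for uv in((268,116),(275,115),(282,114)):
    o1,d1=ray(t,(uv[0]+.5)/5-.5+205,(uv[1]+.5)/5-.5+180)
    A=np.c_[d1,-d2]; k=np.linalg.lstsq(A,o2-o1,rcond=None)[0]
    a=o1+k[0]*d1;b=o2+k[1]*d2; print(np.round((a+b)/2,4),np.linalg.norm(a-b))
# shaft/handle junction: side (303,172), top (430,101)
o2,d2=ray(s,(303.5)/5-.5+220,(172.5)/5-.5+170)
o1,d1=ray(t,(430.5)/5-.5+205,(101.5)/5-.5+180)
A=np.c_[d1,-d2]; k=np.linalg.lstsq(A,o2-o1,rcond=None)[0]
a=o1+k[0]*d1;b=o2+k[1]*d2; print(np.round((a+b)/2,4),np.linalg.norm(a-b))
th=np.load('th.npy'); c,sn=np.cos(th[2]),np.sin(th[2])
for X in((-.12,.0),(th[3],0)): print(th[0]+c*X[0],th[1]+sn*X[0])
E
```

```text
[ 0.5489 -0.0049  0.0475] 0.0003478494222026604
[ 0.5505 -0.0083  0.0445] 0.0015904383960902398
[ 0.5522 -0.0116  0.0415] 0.002840141238103078
[ 0.5551 -0.0898  0.053 ] 0.001875238094888391
0.5455935757392577 -0.0036520805319917166
0.5414366306331477 0.043532913810543236
```

```bash
cat >> h.py <<'E'
d=np.array([np.cos(1.6587),np.sin(1.6587),0])
P0=np.array([.5414,.0435,0])+d*(-.179)+np.array([-.0025,0,0.037])
def go(s,**k): return env.movel(P0+d*s,**k)
def adv(): return float((readout.state()["tcp_pos"]-P0)@d)
def look(n):
    for c,(v0,v1,u0,u1) in(("top",(180,255,160,310)),("side",(180,290,190,340))):
        p=imaging.camera(c); b=cv2.cvtColor(p["image"],cv2.COLOR_RGB2BGR)[v0:v1,u0:u1]
        cv2.imwrite(f'pics/{c}_{n}.png',cv2.resize(b,None,fx=5,fy=5,interpolation=cv2.INTER_CUBIC))
E
python3 - <<'E'
from h import *
go(0,feed=.05); print(go(.030,feed=.06,threshold=4)); print(adv(),readout.state()["time"],readout.state()["wrist_force"])
look("3")
E
```

```text
False
0.02994726867259912 9.9917 [-0.25974445 -0.18338467 -1.29689247]
```

View pics/top_3.png

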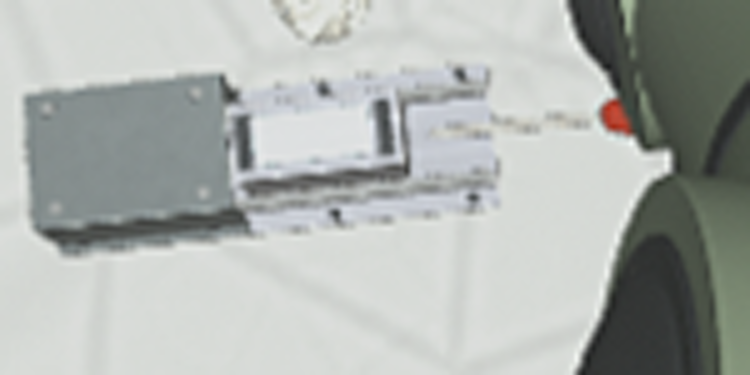

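View pics/side_3.png

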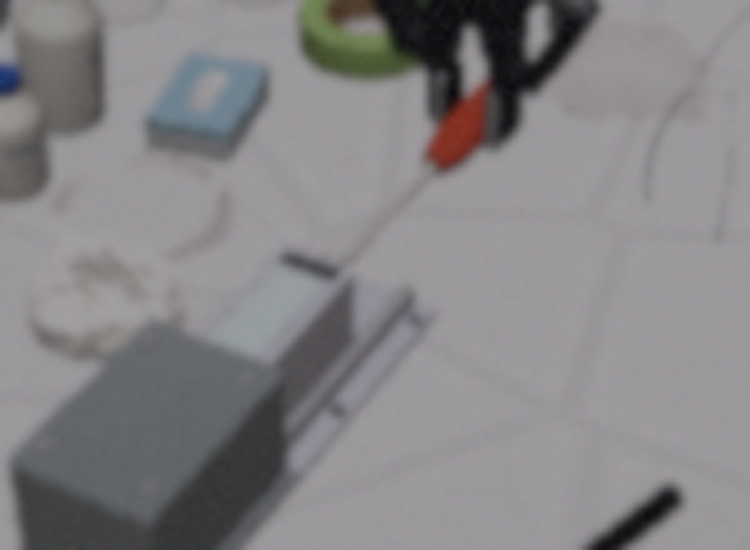

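```bash
sed -i 's/-.0025,0,0.037/-.004,0,0.037/' h.py; python3 - <<'E'
from h import *
def F(n=4):
    f=[]
    for i in range(n): env.sleep(.01); f.append(readout.state()["wrist_force"])
    return np.mean(f,0)
go(.030); f0=F()
for s in(.040,.045,.050,.055):
    h=go(s,feed=.02,threshold=6); f=F()-f0; print(s,h,round(adv(),4),np.round([f@d,*f],2))
    if h: break
go(s-.012,feed=.05); print(readout.state()["time"])
look("4")
E
```

```text
0.04 False 0.04 [0.56 0.01 0.56 0.18]
0.045 False 0.045 [-0.15 -0.19 -0.17  0.02]
0.05 False 0.0502 [-0.77 -0.1  -0.79  0.38]
0.055 False 0.0552 [-1.1  -0.04 -1.11  0.28]
12.75
```

View pics/top_4.png

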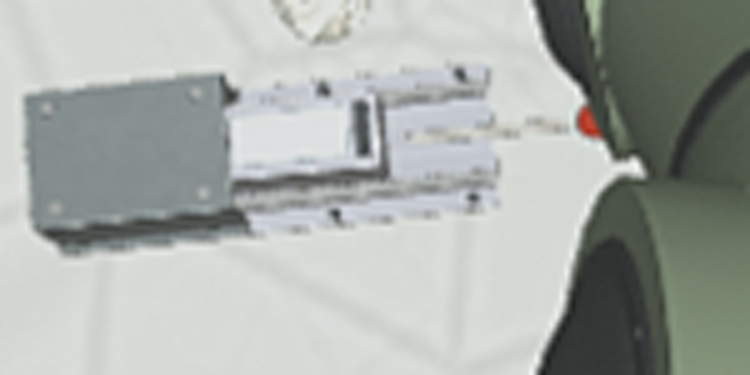

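```bash
cat > tap.py <<'E'
from h import *
def F(n=4):
    f=[]
    for i in range(n): env.sleep(.01); f.append(readout.state()["wrist_force"])
    return np.mean(f,0)
import sys
s=float(sys.argv[1]); end=float(sys.argv[2]); step=float(sys.argv[3])
while s<end:
    go(s-.003,feed=.05); f0=F(); s+=step
    h=go(s,feed=.015,threshold=7); f=F()-f0; a=adv(); print(round(s,4),h,round(a,4),np.round([f@d,*f],2))
    go(a-.010,feed=.05); env.sleep(.15)
    if h: break
print(readout.state()["time"]); look(sys.argv[4])
E
python3 tap.py .055 .084 .010 5
```

```text
0.065 False 0.065 [-2.18  0.36 -2.15  0.32]
0.075 False 0.075 [-1.89  0.26 -1.87 -0.17]
0.085 False 0.085 [-2.53 -0.33 -2.57  0.25]
18.5167
```

View pics/top_5.png

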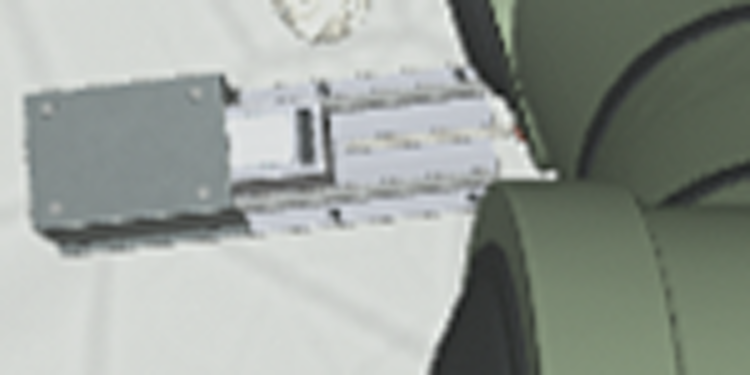

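View pics/side_5.png

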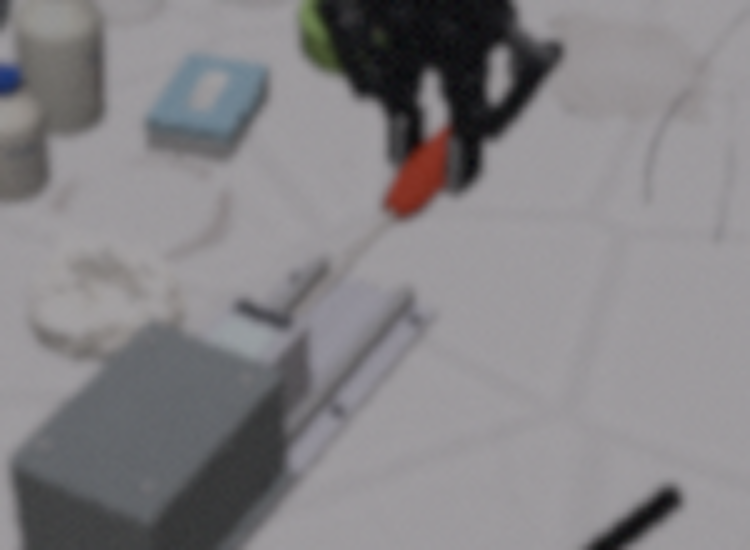

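```bash
python3 tap.py .085 .124 .006 6
```

```text
0.091 False 0.091 [-2.    0.12 -1.99 -0.75]
0.097 False 0.097 [-2.38 -0.75 -2.45 -0.34]
0.103 False 0.103 [-2.3   0.24 -2.29  0.49]
0.109 False 0.109 [-1.67  0.44 -1.64  0.06]
0.115 False 0.115 [-1.81 -0.62 -1.87  1.14]
0.121 False 0.1208 [-4.81  0.38 -4.79  0.62]
0.127 True 0.1215 [-2.34  0.73 -2.29 -0.17]
29.525
```

View pics/top_6.png

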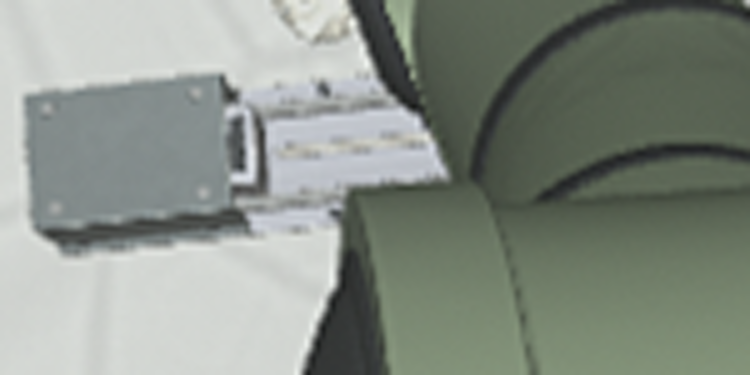

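View pics/side_6.png

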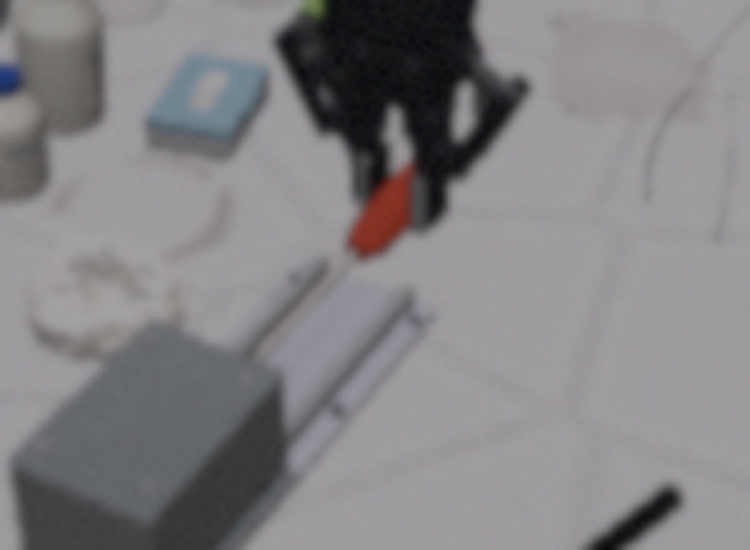

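```bash
python3 - <<'E'
from h import *
def F(n=6):
    f=[]
    for i in range(n): env.sleep(.01); f.append(readout.state()["wrist_force"])
    return np.mean(f,0)
go(.116,feed=.05); f0=F()
for s in np.arange(.119,.1262,.0006):
    h=go(s,feed=.01,threshold=7.5); f=F()-f0; print(round(s,4),h,round(adv(),4),np.round(f@d,2))
    if h or f@d<-7: break
go(adv()-.012,feed=.03); env.sleep(.3); print(readout.state()["time"])
E
```

```text
0.119 False 0.1189 0.4
0.1196 False 0.1196 -0.1
0.1202 False 0.1202 0.4
0.1208 False 0.1206 -1.26
0.1214 False 0.1211 -3.98
0.122 False 0.1215 -5.33
0.1226 False 0.122 -6.49
0.1232 False 0.1224 -8.11
33.4
```

```bash
python3 - <<'E'
from h import *
go(.02,feed=.12); P=P0+d*.0; env.movel([P[0],P[1],.13],feed=.15)
a=np.radians(-17.51)+np.pi/2
env.reach([.511,-.236,.10],rv(a))
env.movel([.511,-.236,.02],feed=.12)
print(env.movel([.511,-.236,.003],feed=.03,threshold=5),readout.state()["tcp_pos"],readout.state()["wrist_force"],readout.state()["time"])
p=imaging.camera("side"); b=cv2.cvtColor(p["image"],cv2.COLOR_RGB2BGR)[150:250,280:400]
cv2.imwrite('pics/lay.png',cv2.resize(b,None,fx=6,fy=6,interpolation=cv2.INTER_CUBIC))
E
```

```text
True [ 0.51070814 -0.23591359  0.00234893] [-0.9678723   0.08135024  8.25049849] 37.6167
```

View pics/lay.png

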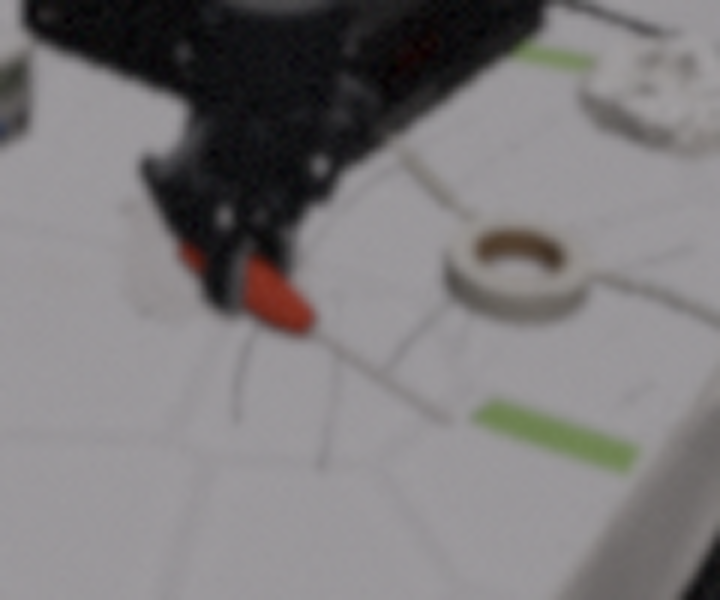

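Screwdriver is down flat: handle at (250,290) in the zoomed view, tip at (445,420), with bench contact at the same height as the pick-up. I'll release it, rise and check.

```bash
python3 - <<'E'
from h import *
env.grip(0.6); env.sleep(.2); env.movel([.511,-.236,.16],feed=.1)
env.movej([1.054,.521,-.036,1.599,.021,1.021,-.113]); env.sleep(.3)
print(readout.state()["time"],readout.state()["finger_gap"])
for c in("top","side"):
    p=imaging.camera(c); save(p,c+"9.png")
    for n,z in(("screwdriver_handle",.012),("carrier_rear",.056),("wash_bottle",.0575),("small_case",.011),("pen_marker",.0075),("white_tape",.01)):
        q=models.cut_out(p,n)
        if q: v,u=np.nonzero(q[0]["mask"]); print(c,n,round(q[0]["conf"],2),np.round(atz(p,u.mean(),v.mean(),z),3))
a=cv2.imread('pics/top9.png')[110:310,120:420]; cv2.imwrite('pics/top9z.png',cv2.resize(a,(800,533),interpolation=cv2.INTER_CUBIC))
E
```

```text
41.8083 0.5994632585911059
top screwdriver_handle 0.75 [ 0.51  -0.236  0.012]
top carrier_rear 0.48 [0.529 0.124 0.056]
top wash_bottle 0.65 [0.364 0.238 0.058]
top pen_marker 0.53 [0.361 0.102 0.008]
top white_tape 0.74 [ 0.409 -0.329  0.01 ]
side screwdriver_handle 0.72 [ 0.494 -0.228  0.012]
side carrier_rear 0.71 [0.5   0.095 0.056]
side wash_bottle 0.62 [0.361 0.25  0.057]
side small_case 0.72 [ 0.711 -0.072  0.011]
side pen_marker 0.64 [0.362 0.104 0.007]
side white_tape 0.54 [ 0.408 -0.322  0.01 ]
```

View pics/top9z.png

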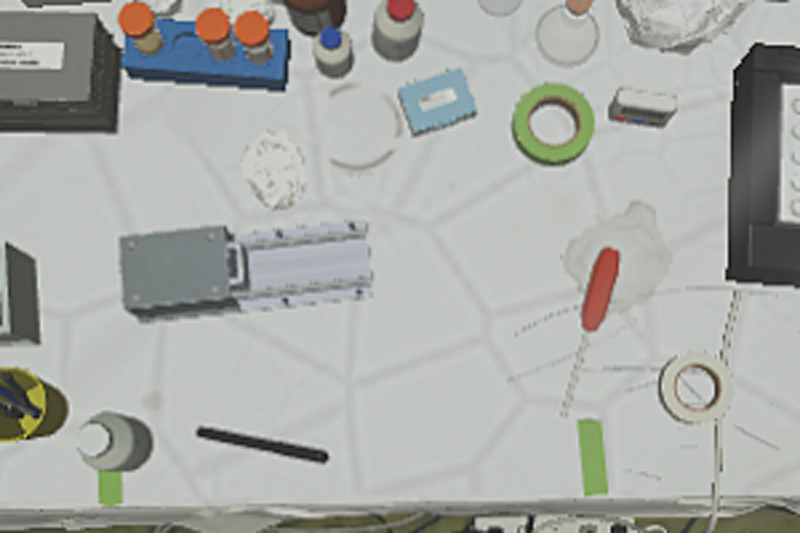

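The final view shows the carrier in the hood (rear edge near (245,265)), the screwdriver flat at (600,290), and the bystanders where they were. I'm handing in.

```bash
python3 -c "
from h import *
ticket.hand_in(); print(readout.state()['time'])"
```

```text
the job is handed in; nothing more can be done
the job is handed in; nothing more can be done
```

The carrier was tapped home against the stop, the screwdriver was laid back down, and the job was handed in at about 42 s. No verdict was given.

**Tapping:** I gripped the screwdriver by its handle and pushed the carrier with its tip. This took about a dozen taps of 6–10 mm, with the tip backed off about 10 mm after each. The wrist force read about 2 N while the carrier slid.

**Home check:** At the last tap the force limit tripped, but the reading just afterwards was only about 2 N, so I repeated the push in small steps. The force rose steadily from 0 to about 8 N over the last 2 mm, which matches the rubber buffer. That puts the carrier's rear face at about x = +3 mm on the track, which would put the stop face at about +93 mm, inside its range. I did not measure the force between carrier and hood directly.

**Last pictures:** The screwdriver lies flat where it started, well clear of the track.
- **Bystanders:** They are within about 5 mm of their first measured positions. The top view missed the small case in the last check, but the side view and the picture show it in place.
- **Screwdriver position:** The side and top views disagreed by about 16 mm. I put that down to the outlines covering different parts of the tool.

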